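# Find the full tin and present it over the sorting pot

## Task

Take the lid off the steel sorting pot by its red knob and set it down, knob up, on the blue mat. Then find out by lifting them which of the three identical aluminium tins is the heaviest (the full one) and hold that tin upright and still over the middle of the open pot, about 8 cm above its rim, with the other two tins standing on the bench. Drop nothing, knock no tin over, leave the other things on the bench alone, and finish while still holding the tin up.

Things in the scene. Friction and masses are not known exactly. Their poses are not given: they have to be found in the camera images.
- pot: round open steel pot with a black band, fixed to the bench; 136 mm outer diameter (139 mm over the band), 4 mm wall, 80 mm tall. Origin: centre of its underside, on the bench
- pot_rim (a point): centre of the pot's mouth, level with its rim, 80 mm above the bench
- pot_lid: loose round lid lying on the pot, 160 g: aluminium disc 136 mm in diameter and 5 mm thick over a dark plug 116 mm in diameter and 6 mm deep that sits in the mouth with 6 mm play all round; upright red knob in its middle. Origin: centre of the plug's underside, z up; the disc's top is 11 mm and the knob's top 56 mm above the origin
- lid_knob (a point): middle of the lid's red knob, a cylinder 28 mm in diameter and 30 mm tall (26 to 56 mm above the lid's origin, on a 16 mm stem); 41 mm above the lid's origin
- rest_mat: blue square mat fixed to the bench, 150 x 150 mm, 3 mm thick, where the lid goes. Origin: centre of its underside, on the bench
- tin_a: one of three tins that look and measure the same: closed aluminium cylinder 52 mm in diameter, 70 mm tall, brass-coloured band low down, thin black line near the top; stands upright on the bench. Origin: centre of its underside, z up. Weighs 150 to 600 g, and only lifting shows which is heaviest; the heaviest weighs at least 180 g more than either other, and the two lighter ones differ by less than 90 g
- tin_b: one of three tins that look and measure the same: closed aluminium cylinder 52 mm in diameter, 70 mm tall, brass-coloured band low down, thin black line near the top; stands upright on the bench. Origin: centre of its underside, z up. Weighs 150 to 600 g, and only lifting shows which is heaviest; the heaviest weighs at least 180 g more than either other, and the two lighter ones differ by less than 90 g
- tin_c: one of three tins that look and measure the same: closed aluminium cylinder 52 mm in diameter, 70 mm tall, brass-coloured band low down, thin black line near the top; stands upright on the bench. Origin: centre of its underside, z up. Weighs 150 to 600 g, and only lifting shows which is heaviest; the heaviest weighs at least 180 g more than either other, and the two lighter ones differ by less than 90 g
- gear: bystander, loose; leave it where it is. White gear wheel lying flat, 65 mm in diameter, 18 mm tall with its hub. Origin: centre of its underside
- standoff: bystander, loose; leave it where it is. Aluminium spacer bar lying down, 60 x 11 x 11 mm along its x. Origin: centre of its underside
- lens_bracket: bystander, loose; leave it where it is. Black L-shaped bracket with a round lens, 35 x 100 mm, 80 mm tall at its +y end. Origin: centre of its underside
- motor: bystander, loose; leave it where it is. Small steel motor standing on a black 50 mm square plate, 73 mm tall. Origin: centre of its underside
- screwdriver: bystander, loose; leave it where it is. Screwdriver with an orange handle lying along its x, 180 mm long, 22 mm tall. Origin: under its middle
- screw_tray: bystander, loose; leave it where it is. Grey open tray 110 x 80 mm, 25 mm tall. Origin: centre of its underside
Things that resemble listed ones, but are neither listed nor needed, are in the scene too. What is shaped like the pot but green or yellow is not meant. What is shaped like the tin_b but purple is not meant.

How it is judged (in metres and radians):
On the way, in this order (a step that is already met when the one before it is completed fails the run):
1. the lid lies flat, knob up and released, on the blue mat (horizontal distance between pot_lid and rest_mat below 0.045 m and height (world z) of pot_lid below 0.008 m and angle between pot_lid's own z axis and vertical below 0.1 rad and linear speed of pot_lid below 0.03 m/s and contact force between pot_lid and the fingers below 0.1 N), for 0.2 s.
2. the heaviest tin is gripped and held over the open pot (((height (world z) of tin_a above 0.115 m and horizontal distance between tin_a and pot_rim below 0.04 m and contact force between tin_a and the fingers above 1 N and height (world z) of each of tin_b, tin_c below 0.006 m and angle between each of tin_b, tin_c's own z axis and vertical below 0.1 rad and linear speed of each of tin_b, tin_c below 0.03 m/s and contact force between each of tin_b, tin_c and the fingers below 0.1 N and contact force between each of tin_b, tin_c and anything else below 3.3 N) or (height (world z) of tin_b above 0.115 m and horizontal distance between tin_b and pot_rim below 0.04 m and contact force between tin_b and the fingers above 1 N and height (world z) of each of tin_a, tin_c below 0.006 m and angle between each of tin_a, tin_c's own z axis and vertical below 0.1 rad and linear speed of each of tin_a, tin_c below 0.03 m/s and contact force between each of tin_a, tin_c and the fingers below 0.1 N and contact force between each of tin_a, tin_c and anything else below 3.3 N) or (height (world z) of tin_c above 0.115 m and horizontal distance between tin_c and pot_rim below 0.04 m and contact force between tin_c and the fingers above 1 N and height (world z) of each of tin_a, tin_b below 0.006 m and angle between each of tin_a, tin_b's own z axis and vertical below 0.1 rad and linear speed of each of tin_a, tin_b below 0.03 m/s and contact force between each of tin_a, tin_b and the fingers below 0.1 N and contact force between each of tin_a, tin_b and anything else below 3.3 N))), for 0.2 s.
At the end, for the whole second after the job is handed in: Tin gripped, still, upright (0.2 rad), underside 35-180 mm above the rim, within 40 mm of the pot's middle, not touching the pot; lid flat, knob up, released on the mat (centres within 45 mm); the other two, lighter tins (weight under 3.3 N) upright on the bench, released, at rest (all of step 1 and ((height (world z) of tin_a between 0.115 and 0.26 m and horizontal distance between tin_a and pot_rim below 0.04 m and contact force between tin_a and the fingers above 1 N and angle between tin_a's own z axis and vertical below 0.2 rad and linear speed of each of tin_a, tin_b, tin_c below 0.03 m/s and contact force between tin_a and pot below 0.1 N and height (world z) of each of tin_b, tin_c below 0.006 m and angle between each of tin_b, tin_c's own z axis and vertical below 0.1 rad and contact force between each of tin_b, tin_c and the fingers below 0.1 N and contact force between each of tin_b, tin_c and anything else below 3.3 N) or (height (world z) of tin_b between 0.115 and 0.26 m and horizontal distance between tin_b and pot_rim below 0.04 m and contact force between tin_b and the fingers above 1 N and angle between tin_b's own z axis and vertical below 0.2 rad and linear speed of each of tin_b, tin_a, tin_c below 0.03 m/s and contact force between tin_b and pot below 0.1 N and height (world z) of each of tin_a, tin_c below 0.006 m and angle between each of tin_a, tin_c's own z axis and vertical below 0.1 rad and contact force between each of tin_a, tin_c and the fingers below 0.1 N and contact force between each of tin_a, tin_c and anything else below 3.3 N) or (height (world z) of tin_c between 0.115 and 0.26 m and horizontal distance between tin_c and pot_rim below 0.04 m and contact force between tin_c and the fingers above 1 N and angle between tin_c's own z axis and vertical below 0.2 rad and linear speed of each of tin_c, tin_a, tin_b below 0.03 m/s and contact force between tin_c and pot below 0.1 N and height (world z) of each of tin_a, tin_b below 0.006 m and angle between each of tin_a, tin_b's own z axis and vertical below 0.1 rad and contact force between each of tin_a, tin_b and the fingers below 0.1 N and contact force between each of tin_a, tin_b and anything else below 3.3 N))); the arm keeps its last pose, push and grip.
It fails at once if the lid or a tin is dropped (falls through the air, touching nothing) ((height (world z) of tin_a above 0.012 m and contact force between tin_a and anything else below 0.02 N and linear speed of tin_a above 0.35 m/s) or (height (world z) of tin_b above 0.012 m and contact force between tin_b and anything else below 0.02 N and linear speed of tin_b above 0.35 m/s) or (height (world z) of tin_c above 0.012 m and contact force between tin_c and anything else below 0.02 N and linear speed of tin_c above 0.35 m/s) or (height (world z) of pot_lid above 0.012 m and contact force between pot_lid and anything else below 0.02 N and linear speed of pot_lid above 0.35 m/s)).
It fails at once if a tin or the lid is tipped over (more than 0.6 rad) (angle between any of tin_a, tin_b, tin_c, pot_lid's own z axis and vertical above 0.6 rad).
It fails at once if a bystander is shifted by more than 30 mm (distance of any of gear, standoff, lens_bracket, motor, screwdriver, screw_tray from where it was at the start of the episode above 0.03 m).
It also fails if it takes over 72 s, if anything falls off the work surface, if the arm or the gripper's body presses on something with over 40 N, if the wrist force passes 120 N, or if a joint passes its speed limit or range.

## Robot

A 6-joint arm with a two-finger parallel gripper is mounted at the origin on the work surface. World frame = base frame: x ahead of the robot, y to its left, z up, the work surface at z = 0. Lengths are in mm, angles in rad, forces in N, time in s.
With the tool pointing down it reaches from about 350 to 775 mm from the base axis. Payload 7.3 kg.
Tool frame: the origin (TCP) lies at the very end of the fingers, on their centre line; the grasp point (between the pads) lies 19 mm behind it; x points along the fingers, y is the direction in which the jaws open and shut, and the axes are right-handed (so a half turn about x gives the same grasp; the last joint's range is limited). The gripper opens to 92 mm and grips with 3 to 60 N. Pads are 19 mm wide; open, the fingers measure 130 mm over their backs; the gripper's body (75 mm by 190 mm) begins 47 mm behind the grasp point.
Start: joints at [1.049, 0.342, 1.524, -0, 1.275, -0.146], TCP at [192.671, 488.388, 226.741] pointing down, gripper open.
Joint ranges: [-2.53, 2.53], [-0.77, 2.02], [0.04, 2.7], [-1, 4.14], [0.28, 2.66], [-3.11, 3.11]. Speed limits (rad/s): [2.57, 2.57, 3.14, 3.14, 3.14, 3.14].

## Interface

Orientations are given as [roll, pitch, yaw] about the fixed x, y, z axes, in that order (R = Rz(yaw) Ry(pitch) Rx(roll)).
In Python, from plant import bot gives the robot as it stands.
- The arm moves only by the tool step_arm, never from a script. Its argument "targets" is a list that holds one entry, the list of rows, each a list of 4 numbers: the shift along the tool's x, y, z in m, then the turn about the tool's x in degrees. A call has exactly 5 rows; each row is the pose to reach, as a shift and turn from the pose measured when the call began, along the tool's axes at that moment; what a row does not reach only later rows make up. A row lasts 1/12 s, in which the tool goes at most 41.7 mm and 7.16 degrees, less where a joint would pass 70% of its speed; a pose out of reach is approached as far as the arm can. A call with a gripper value outside its range is refused whole. "jaw" is the closure, from 0 (fully open) to 1 (shut), set as the call begins (left out, the last holds). The fingers move at their own pace and stop on an object; the grip force is fixed at half the most. Time passes only in rows, so rows that repeat a pose let the fingers close, or fill a call up. It gives the time, the measured TCP pose, the force and the opening at its end, in the units of the state.
- bot.get_obs(): the state, without advancing time (a new reading comes with each control period).
- bot.capture(name): name is "scene" or "top"; returns a dict with "color" (384x512x3 uint8, red, green, blue), "depth" (384x512 float32, mm along the optical axis (not along the pixel's ray), 0 where there is no reading), "fov_y" (degrees; the focal length in pixels is half the picture's height over the tangent of half this angle, whatever the lens; pixels are square), "cx", "cy" (the principal point, pixels), "rvec" (rotation vector, rad) and "tvec" (3), from world to camera coordinates, as OpenCV has them. Camera axes: x right, y down, z forward; pixel columns grow to the right and rows downward; lengths in mm; the calibration is good to about 2 mm. A picture is of the moment at which its call begins.
- bot.close_job(): hands the job in, once; it reports no verdict.
The state is a dict: "time": time; "joint_positions": joint angles; "dq": joint speeds; "tau": joint torques, N m; "tool_pos": TCP position; "tcp_rot": TCP orientation; "contact_force": force on the tool from outside, world axes, zero at the start; "moment": the same for the moment, N m; "grip_width": finger opening in mm.
Only numpy, scipy, OpenCV 4.12 (cv2) and the standard library are available. Lean on these libraries where they do the work, as an engineer would, in place of code of your own. Each camera call takes 0.05 s, during which the arm holds its last target. There are 200 camera calls.

## Working session

There is one attempt and no reset: what is moved stays moved. The work goes in short steps, Python scripts to look and compute and a tool call to move; the robot and the scene stay as the last step left them, time stands still between calls to the robot, and variables do not carry over. Pictures are saved under pics/ and viewed, about 8 in all and at most 12, crops included, and the job is handed in when it is done.

Besides the shell and the picture viewer there is one more tool, called after "Request:" as a command line: name --argument value ..., lists and objects as JSON in quotes. step_arm: Moves the arm, as the interface text tells. Its arguments: {"type":"object","properties":{"targets":{"type":"array","items":{"type":"array","items":{"type":"array","items":{"type":"number"}}}},"jaw":{"type":"number"}},"required":["targets"]}

```bash
mkdir -p pics
cat > h.py <<'E'
import numpy as np, cv2
from plant import bot
def cap(n):
    c=bot.capture(n); h=c["color"].shape[0]
    c["f"]=h/2/np.tan(np.radians(c["fov_y"])/2)
    c["R"]=cv2.Rodrigues(np.array(c["rvec"],float))[0]; c["t"]=np.array(c["tvec"],float).ravel()
    return c
def ray(c,u,v,z):
    d=c["R"].T@np.array([(u-c["cx"])/c["f"],(v-c["cy"])/c["f"],1]); o=-c["R"].T@c["t"]
    return o+d*(z-o[2])/d[2]
def cloud(c):
    v,u=np.mgrid[:384,:512]; d=c["depth"].astype(float)
    p=np.stack([(u-c["cx"])/c["f"]*d,(v-c["cy"])/c["f"]*d,d],-1)
    w=(p-c["t"])@c["R"]; w[d<=0]=np.nan
    return w
E
python3 - <<'E'
from h import *
for n in("top","scene"):
    c=cap(n); cv2.imwrite(f"pics/{n}0.png",cv2.resize(c["color"][:,:,::-1],(800,600),interpolation=cv2.INTER_CUBIC))
    print(n,c["f"],-c["R"].T@c["t"])
print(bot.get_obs())
E
```

```text
top 448.3742420816575 [ 311.99512342   -2.90544549 1666.4293496 ]
scene 421.566023242682 [1177.55890406 -541.83458358  934.48749305]
{'time': 0.1, 'joint_positions': array([ 1.04901928e+00,  3.42661932e-01,  1.52493380e+00, -2.27924756e-05,
        1.27538410e+00, -1.45977255e-01]), 'dq': array([ 0.00092798, -0.00175049, -0.00249038, -0.00030565,  0.00193749,
       -0.00014162]), 'tau': array([ 2.36123364e-03, -4.32009172e+01, -2.44694817e+01,  7.20242411e-02,
        5.25899953e-02, -3.07190032e-05]), 'tool_pos': array([192.47445534, 488.05252248, 226.10554616]), 'tcp_rot': array([-1.70106248,  1.56940897, -2.07685562]), 'contact_force': array([-0.23136021,  0.51051059, -0.01779109]), 'moment': array([-0.04227507, -0.00105329, -0.01811549]), 'grip_width': 91.36252851766329}
```

View pics/top0.png

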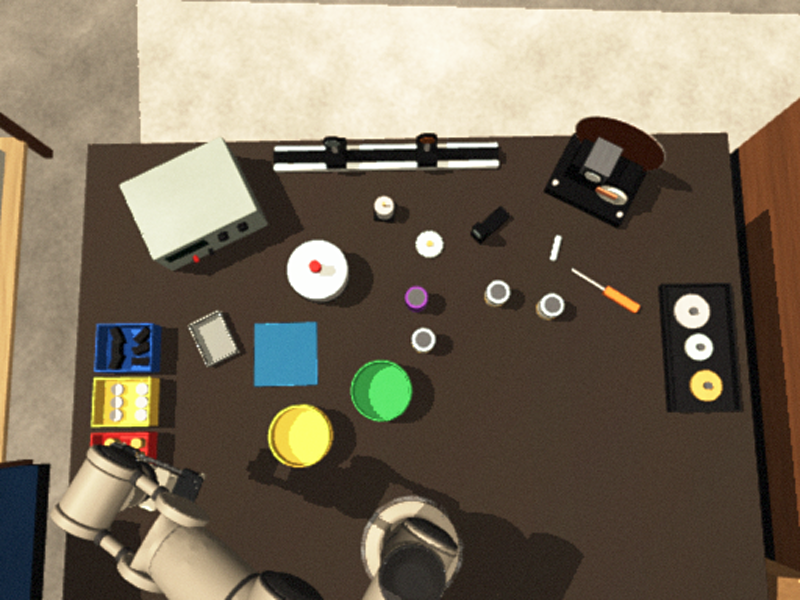

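View pics/scene0.png

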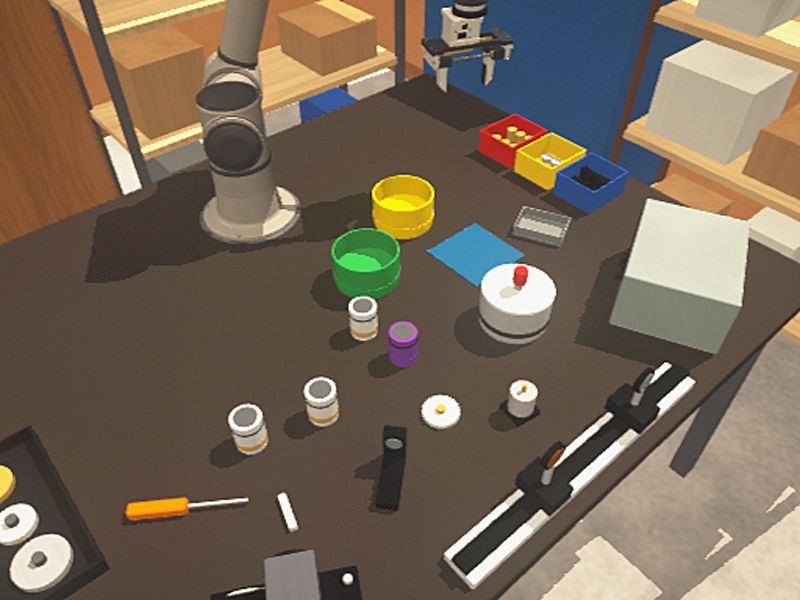

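The top view (800×600) shows the pot lid's red knob at (316,267), mat at (286,353), tins at (497,293), (550,306) and (423,340), the purple decoy at (416,297), green and yellow decoys at (381,390) and (300,435). The scene view agrees, with the gripper out of the way at (465,50).

Run:
```python
from h import *
for n in("top","scene"):
    c=cap(n); w=cloud(c); hsv=cv2.cvtColor(c["color"],cv2.COLOR_RGB2HSV); H,S,V=[hsv[...,i].astype(int) for i in range(3)]
    print(n)
    R=w[...,0]; ok=(R>250)&(R<760)&(abs(w[...,1])<400)
    red=((H<6)|(H>174))&(S>150)&(V>80)&ok&(w[...,2]>90)&(w[...,2]<150)&(w[...,1]>50)
    p=w[red]; v,u=np.nonzero(red); print("knob n",red.sum(),"cloud med",np.median(p,0).round(1),"zmax",p[:,2].max().round(1))
    t=red&(w[...,2]>126); 
    if t.any(): v,u=np.nonzero(t); print(" topface",ray(c,(u.min()+u.max())/2,(v.min()+v.max())/2,130).round(1), ray(c,u.mean(),v.mean(),130).round(1), t.sum())
    blue=(H>92)&(H<112)&(S>120)&(w[...,2]<12)&(w[...,2]>-8)&ok&(w[...,1]<330)
    k,l,s,ce=cv2.connectedComponentsWithStats(blue.astype(np.uint8))
    for i in range(1,k):
        if s[i,4]>300:
            cs=max(cv2.findContours((l==i).astype(np.uint8),0,2)[0],key=cv2.contourArea); r=cv2.minAreaRect(cs)
            print("mat",s[i,4],ray(c,*ce[i],3).round(1),[ray(c,*q,3)[:2].round(0) for q in cv2.boxPoints(r)])
    # things tops
    for zl,zh,name,zz in((58,80,"h70",70),(80,98,"lid",85)):
        m=((w[...,2]>zl)&(w[...,2]<zh)&ok).astype(np.uint8)
        k,l,s,ce=cv2.connectedComponentsWithStats(m)
        for i in range(1,k):
            if s[i,4]>60:
                q=w[l==i]; cs=cv2.findContours((l==i).astype(np.uint8),0,2)[0][0]; (x,y),rr=cv2.minEnclosingCircle(cs)
                print(name,s[i,4],"circ",ray(c,x,y,zz).round(1)[:2],"cen",ray(c,*ce[i],zz).round(1)[:2],"midbox",((np.nanmin(q,0)+np.nanmax(q,0))/2).round(1),"ext",np.ptp(q,0).round(0),"medz",np.median(q[:,2]).round(1),"col",np.median(c["color"][l==i],0))
```

```text
top
knob n 39 cloud med [633.4 206.8 129.1] zmax 136.1
 topface [633.3 207.7 130. ] [633.3 207.  130. ] 30
mat 1190 [446.9 273.8   3. ] [array([524., 333.]), array([522., 217.]), array([373., 216.]), array([375., 331.])]
h70 162 circ [ 577.6 -207. ] cen [ 578.3 -207.2] midbox [ 578.4 -207.4   69.3] ext [50. 50. 21.] medz 70.4 col [182.  184.5 173.5]
h70 163 circ [567.7 -18.9] cen [568.7 -18.5] midbox [569.4 -19.3  69.3] ext [52. 50. 21.] medz 70.1 col [138. 118. 129.]
h70 168 circ [ 546.2 -328.7] cen [ 546.2 -329.2] midbox [ 546.6 -328.9   68.9] ext [52. 49. 22.] medz 70.9 col [170.  171.  154.5]
h70 165 circ [470.6 -33.3] cen [470.7 -33.8] midbox [471.3 -33.9  69.3] ext [51. 47. 19.] medz 70.8 col [188. 191. 178.]
lid 946 circ [634.5 208.3] cen [633.9 208.1] midbox [635.9 208.7  88.6] ext [134. 134.  17.] medz 85.6 col [253. 254. 253.]
scene
knob n 99 cloud med [642.2 203.7 126. ] zmax 134.1
 topface [640.2 206.7 130. ] [639.5 208.1 130. ] 49
mat 891 [447.5 273.8   3. ] [array([377., 218.]), array([323., 340.]), array([519., 336.]), array([559., 223.])]
h70 191 circ [286.3 234.6] ce
[... 399 characters left out ...]
.7 -31.8  66.3] ext [51. 52. 16.] medz 70.5 col [181.5 172.  152. ]
h70 245 circ [578.3 -21.5] cen [576.4 -20.5] midbox [572.9 -17.8  66.8] ext [53. 52. 18.] medz 70.1 col [142. 106. 130.]
h70 301 circ [ 586.5 -208.2] cen [ 586.4 -208.1] midbox [ 583.  -206.    66.5] ext [54. 51. 17.] medz 70.0 col [180. 170. 152.]
h70 330 circ [ 555.  -330.1] cen [ 554.2 -330.4] midbox [ 550.5 -328.8   66.4] ext [52. 51. 16.] medz 69.9 col [178.5 168.5 150. ]
h70 102 circ [ 733.1 -173.9] cen [ 733.7 -173.7] midbox [ 733.4 -174.1   69.1] ext [27. 26. 22.] medz 71.3 col [50.  46.5 43. ]
lid 1111 circ [640.8 210.4] cen [644.  205.2] midbox [637.9 209.9  88.3] ext [138. 141.  17.] medz 85.6 col [247. 247. 246.]
```

```bash
cat >> h.py <<'E'
from scipy.spatial.transform import Rotation as Ro
def go(*pts):
    o=bot.get_obs(); R=Ro.from_euler("xyz",o["tcp_rot"]).as_matrix(); p=np.array(o["tool_pos"])
    print("t",round(o["time"],2),"tcp",p.round(1),"F",np.round(o["contact_force"],2),"M",np.round(o["moment"],2),"w",round(o["grip_width"],1),"q1,q6",np.round(np.array(o["joint_positions"])[[0,5]],2),"jaw deg",np.degrees(np.arctan2(R[1,1],R[0,1])).round(1))
    for q in pts: print(q,"->",((np.array(q)-p)@R/1000).round(4))
    return R
E
python3 -c "
from h import *
print(go((634.5,208,226),(634.5,208,98)).round(3))"
```

```text
t 0.2 tcp [192.5 488.2 226.3] F [ 0.49  1.09 -0.42] M [ 0.01  0.03 -0.01] w 91.9 q1,q6 [ 1.05 -0.15] jaw deg 68.5
(634.5, 208, 226) -> [ 3.000e-04 -9.840e-02  5.139e-01]
(634.5, 208, 98) -> [ 0.1283 -0.0983  0.514 ]
[[-0.     0.367  0.93 ]
 [-0.001  0.93  -0.367]
 [-1.    -0.001 -0.   ]]
```

Request:
step_arm --targets '[[[0,-0.004,0.02,0],[0,-0.01,0.054,0],[0,-0.017,0.09,0],[0,-0.024,0.128,0],[0,-0.032,0.168,0]]]' --jaw 0

```text
time: 0.62
tool_pos: [337.9, 395.9, 226.3]
tcp_rot: [-1.933, 1.57, -2.308]
contact_force: [1.0, 1.1, 0.4]
grip_width: 91.5
```

Request:
step_arm --targets '[[[0,-0.007,0.039,0],[0,-0.015,0.078,0],[0,-0.022,0.117,0],[0,-0.03,0.156,0],[0,-0.037,0.195,0]]]'

```text
time: 1.03
tool_pos: [507.2, 288.6, 226.1]
tcp_rot: [-2.11, 1.57, -2.485]
contact_force: [0.8, 0.7, 0.5]
grip_width: 91.8
```

```bash
python3 -c "
from h import *
go((634.5,208,226),(634.5,208,98))"
```

```text
t 1.03 tcp [507.2 288.6 226.1] F [0.81 0.67 0.46] M [ 0.07 -0.05  0.02] w 91.8 q1,q6 [ 0.39 -0.81] jaw deg 68.5
(634.5, 208, 226) -> [ 0.     -0.0284  0.148 ]
(634.5, 208, 98) -> [ 0.128  -0.0283  0.1481]
```

Request:
step_arm --targets '[[[0,-0.008,0.04,0],[0,-0.016,0.08,0],[0,-0.022,0.115,0],[0.02,-0.027,0.14,0],[0.04,-0.028,0.148,0]]]'

```text
time: 1.45
tool_pos: [638.3, 205.1, 185.7]
tcp_rot: [-0.047, 1.568, -0.425]
contact_force: [-0.7, 0.3, -0.7]
grip_width: 91.6
```

```bash
python3 -c "
from h import *
go((634.5,208,98))
c=cap('scene');w=cloud(c);cv2.imwrite('pics/s1.png',cv2.resize(c['color'][130:260,250:420,::-1],None,fx=4,fy=4,interpolation=cv2.INTER_CUBIC))"
```

```text
t 1.45 tcp [638.3 205.1 185.7] F [-0.7   0.33 -0.65] M [ 0.01  0.01 -0.03] w 91.6 q1,q6 [ 0.2  -0.99] jaw deg 68.3
(634.5, 208, 98) -> [ 0.0877  0.0013 -0.0049]
```

Request:
step_arm --targets '[[[0.02,0.001,-0.004,0],[0.045,0.001,-0.004,0],[0.07,0.001,-0.004,0],[0.086,0.001,-0.004,0],[0.086,0.001,-0.004,0]]]'

```text
time: 1.92
tool_pos: [628.8, 207.1, 89.8]
tcp_rot: [-2.481, 1.555, -2.859]
contact_force: [-1.5, -0.7, -0.5]
grip_width: 91.9
```

```bash
python3 -c "
from h import *
go((635,208,98))
c=cap('scene');cv2.imwrite('pics/s2.png',cv2.resize(c['color'][130:260,250:420,::-1],None,fx=4,fy=4,interpolation=cv2.INTER_CUBIC))"
```

```text
t 1.92 tcp [628.8 207.1  89.8] F [-1.48 -0.67 -0.48] M [0.02 0.04 0.03] w 91.9 q1,q6 [ 0.2  -0.99] jaw deg 68.3
(635, 208, 98) -> [-0.0082  0.003   0.0054]
```

View pics/s2.png

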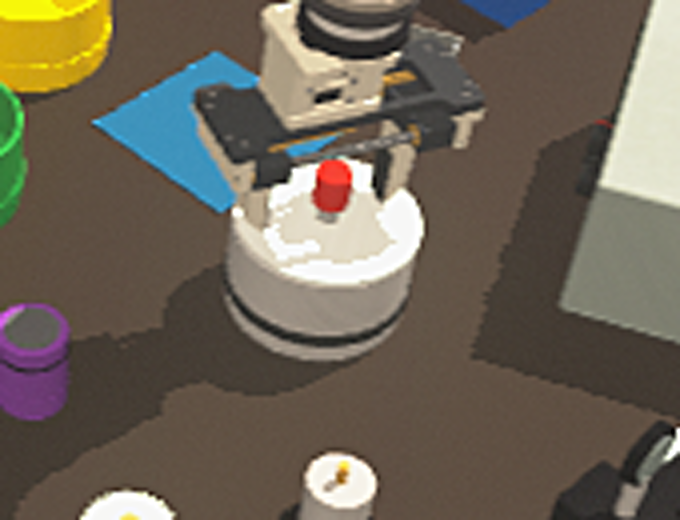

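The open fingers straddle the red knob (crop pixel 332,185). The arm overshot about 8 mm down, so I'm correcting that.

Request:
step_arm --targets '[[[-0.004,0.002,0.003,0],[-0.008,0.003,0.005,0],[-0.008,0.003,0.005,0],[-0.008,0.003,0.005,0],[-0.008,0.003,0.005,0]]]'

```text
time: 2.38
tool_pos: [636.3, 208.5, 101.3]
tcp_rot: [-2.439, 1.561, -2.816]
contact_force: [-0.3, -0.7, 0.3]
grip_width: 91.8
```

```bash
python3 -c "
from h import *
go((635,208,98))"
```

```text
t 2.38 tcp [636.3 208.5 101.3] F [-0.29 -0.71  0.32] M [-0.04 -0.06 -0.02] w 91.8 q1,q6 [ 0.2  -0.99] jaw deg 68.3
(635, 208, 98) -> [ 0.0033 -0.0009 -0.001 ]
```

Request:
step_arm --targets '[[[0.002,0,-0.001,0],[0.002,0,-0.001,0],[0.002,0,-0.001,0],[0.002,0,-0.001,0],[0.002,0,-0.001,0]]]' --jaw 1

```text
time: 2.8
tool_pos: [635.3, 208.8, 99.2]
tcp_rot: [-2.437, 1.56, -2.815]
contact_force: [0.3, 0.1, 0.4]
grip_width: 63.0
```

Request:
step_arm --targets '[[[0,0,0,0],[0,0,0,0],[0,0,0,0],[0,0,0,0],[0,0,0,0]]]'

```text
time: 3.22
tool_pos: [635.3, 208.8, 99.2]
tcp_rot: [-2.446, 1.56, -2.824]
contact_force: [0.6, 1.9, -1.0]
grip_width: 29.8
```

```bash
python3 -c "
from h import *
go((635,208,98))"
```

```text
t 3.22 tcp [635.3 208.8  99.2] F [ 0.64  1.88 -0.97] M [ 0.35 -0.12 -0.02] w 29.8 q1,q6 [ 0.2  -0.99] jaw deg 68.3
(635, 208, 98) -> [ 0.0012 -0.0009 -0.    ]
```

Nearly shut on the knob; one more wait, then lift gently.

Request:
step_arm --targets '[[[0,0,0,0],[0,0,0,0],[-0.003,0,0,0],[-0.01,0,0,0],[-0.02,0,0,0]]]'

```text
time: 3.63
tool_pos: [634.9, 208.7, 118.9]
tcp_rot: [-2.462, 1.558, -2.84]
contact_force: [0.4, 0.0, -1.8]
grip_width: 27.4
```

Request:
step_arm --targets '[[[-0.015,0,0,0],[-0.03,0,0,0],[-0.045,0,0,0],[-0.06,0,0,0],[-0.06,0,0,0]]]'

```text
time: 4.05
tool_pos: [637.4, 209.3, 183.6]
tcp_rot: [-2.329, 1.565, -2.707]
contact_force: [1.2, 0.4, -0.7]
grip_width: 27.3
```

```bash
python3 -c "
from h import *
go((450,291.5,180),(449,291.5,26))"
```

```text
t 4.05 tcp [637.4 209.3 183.6] F [ 1.18  0.37 -0.73] M [0.06 0.03 0.02] w 27.3 q1,q6 [ 0.2  -0.99] jaw deg 68.3
(450, 291.5, 180) -> [ 0.0043  0.0072 -0.2045]
(449, 291.5, 26) -> [ 0.1583  0.0075 -0.2048]
```

Request:
step_arm --targets '[[[0,0,-0.015,0],[0,0.001,-0.04,0],[0,0.002,-0.07,0],[0,0.004,-0.1,0],[0,0.005,-0.13,0]]]'

```text
time: 4.47
tool_pos: [517.0, 262.2, 183.7]
tcp_rot: [-2.346, 1.565, -2.725]
contact_force: [0.1, 0.0, -1.9]
grip_width: 27.2
```

Request:
step_arm --targets '[[[0.01,0.001,-0.028,0],[0.02,0.002,-0.05,0],[0.035,0.003,-0.066,0],[0.05,0.003,-0.073,0],[0.05,0.003,-0.073,0]]]'

```text
time: 4.88
tool_pos: [446.7, 291.7, 131.5]
tcp_rot: [-2.361, 1.559, -2.738]
contact_force: [-0.7, -0.8, -4.2]
grip_width: 27.5
```

```bash
python3 -c "
from h import *
go((449,291.5,30))"
```

```text
t 4.88 tcp [446.7 291.7 131.5] F [-0.73 -0.82 -4.16] M [-0.01  0.07  0.03] w 27.5 q1,q6 [ 0.43 -0.76] jaw deg 68.4
(449, 291.5, 30) -> [0.1015 0.0015 0.0031]
```

Request:
step_arm --targets '[[[0.015,0.001,0.002,0],[0.035,0.001,0.003,0],[0.055,0.001,0.003,0],[0.07,0.001,0.003,0],[0.075,0.001,0.003,0]]]'

```text
time: 5.3
tool_pos: [448.8, 290.4, 54.9]
tcp_rot: [-2.345, 1.556, -2.722]
contact_force: [-0.1, -0.2, -1.5]
grip_width: 27.0
```

Request:
step_arm --targets '[[[0,0,0,0],[0,0,0,0],[0,0,0,0],[0,0,0,0],[0,0,0,0]]]'

```text
time: 5.72
tool_pos: [449.4, 290.6, 55.8]
tcp_rot: [-2.346, 1.558, -2.723]
contact_force: [-0.1, -0.4, -1.1]
grip_width: 27.5
```

```bash
python3 -c "
from h import *
go((449,291.5,29))
c=cap('scene');cv2.imwrite('pics/s3.png',cv2.resize(c['color'][60:220,230:430,::-1],None,fx=3.5,fy=3.5,interpolation=cv2.INTER_CUBIC))"
```

```text
t 5.72 tcp [449.4 290.6  55.8] F [-0.13 -0.36 -1.08] M [ 0.02 -0.04  0.02] w 27.5 q1,q6 [ 0.43 -0.76] jaw deg 68.4
(449, 291.5, 29) -> [ 0.0268  0.0009 -0.0004]
```

View pics/s3.png

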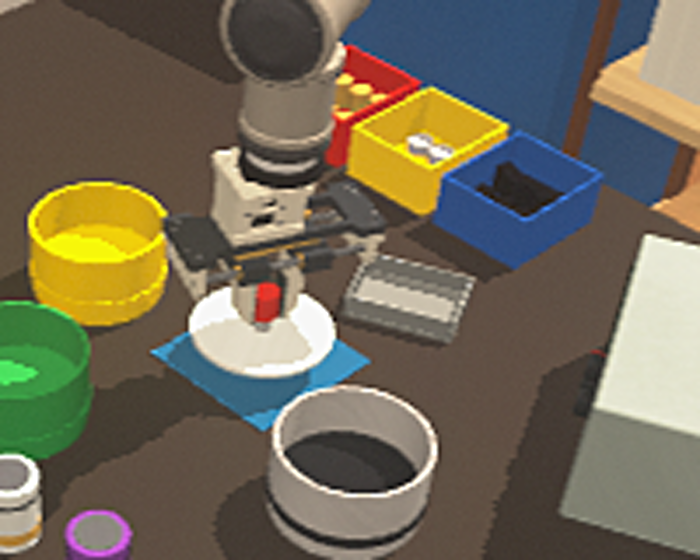

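The lid (265,330) hangs level over the mat, and the pot (350,450) is open. Lowering.

Request:
step_arm --targets '[[[0.006,0,0,0],[0.012,0,0,0],[0.018,0,0,0],[0.023,0,0,0],[0.024,0,0,0]]]'

```text
time: 6.18
tool_pos: [448.2, 290.1, 30.3]
tcp_rot: [-2.341, 1.556, -2.718]
contact_force: [-0.3, 0.5, -1.6]
grip_width: 27.2
```

Request:
step_arm --targets '[[[0,0,0,0],[0,0,0,0],[0,0,0,0],[0,0,0,0],[0,0,0,0]]]'

```text
time: 6.6
tool_pos: [448.4, 290.2, 30.5]
tcp_rot: [-2.342, 1.556, -2.719]
contact_force: [0.3, 0.2, -1.2]
grip_width: 27.4
```

```bash
python3 -c "
from h import *
go((449,291.5,29))"
```

```text
t 6.6 tcp [448.4 290.2  30.5] F [ 0.32  0.23 -1.24] M [0.02 0.03 0.01] w 27.4 q1,q6 [ 0.43 -0.76] jaw deg 68.4
(449, 291.5, 29) -> [0.0015 0.0015 0.0001]
```

Request:
step_arm --targets '[[[0.001,0,0,0],[0.002,0,0,0],[0.003,0,0,0],[0.003,0,0,0],[0.003,0,0,0]]]'

```text
time: 7.02
tool_pos: [448.4, 290.2, 28.2]
tcp_rot: [-2.337, 1.557, -2.715]
contact_force: [-2.9, -1.5, 5.1]
grip_width: 27.4
```

Request:
step_arm --targets '[[[0.001,0,0,0],[0.001,0,0,0],[0.001,0,0,0],[0.001,0,0,0],[0.001,0,0,0]]]'

```text
time: 7.43
tool_pos: [448.4, 290.1, 28.1]
tcp_rot: [-2.335, 1.557, -2.712]
contact_force: [-2.9, -2.1, 7.4]
grip_width: 27.7
```

Contact at the expected height (28 mm). Release, wait, and rise.

Request:
step_arm --targets '[[[0,0,0,0],[0,0,0,0],[0,0,0,0],[0,0,0,0],[0,0,0,0]]]' --jaw 0

```text
time: 7.85
tool_pos: [448.4, 290.1, 28.0]
tcp_rot: [-2.337, 1.557, -2.714]
contact_force: [0.1, -0.8, 0.2]
grip_width: 56.0
```

Request:
step_arm --targets '[[[0,0,0,0],[0,0,0,0],[0,0,0,0],[0,0,0,0],[0,0,0,0]]]'

```text
time: 8.27
tool_pos: [448.4, 290.1, 28.0]
tcp_rot: [-2.336, 1.557, -2.713]
contact_force: [-0.8, -0.9, 0.8]
grip_width: 88.8
```

Request:
step_arm --targets '[[[-0.02,0,0,0],[-0.05,0,0,0],[-0.085,0,0,0],[-0.12,0,0,0],[-0.13,0,0,0]]]'

```text
time: 8.68
tool_pos: [452.2, 292.0, 163.3]
tcp_rot: [-2.343, 1.565, -2.72]
contact_force: [0.8, 1.8, -0.6]
grip_width: 91.9
```

```bash
python3 -c "
from h import *
go((473,-33.5,160),(473,-33.5,22))
c=cap('scene');cv2.imwrite('pics/s4.png',cv2.resize(c['color'][60:260,200:430,::-1],None,fx=2.5,fy=2.5,interpolation=cv2.INTER_CUBIC))
w=cloud(c);hsv=cv2.cvtColor(c['color'],cv2.COLOR_RGB2HSV).astype(int)
r=((hsv[...,0]<6)|(hsv[...,0]>174))&(hsv[...,1]>150)&(w[...,0]<520)&(w[...,0]>380)&(w[...,1]>200)&(w[...,1]<380)
p=w[r];print(r.sum(),np.median(p,0),p.max(0))"
```

```text
t 8.68 tcp [452.2 292.  163.3] F [ 0.84  1.83 -0.62] M [ 0.01 -0.04  0.01] w 91.9 q1,q6 [ 0.43 -0.76] jaw deg 68.4
(473, -33.5, 160) -> [ 0.0039 -0.2949  0.1391]
(473, -33.5, 22) -> [ 0.1419 -0.2944  0.1396]
80 [456.56192328 285.0317554   55.58951958] [494.81597742 379.92886474 339.40648301]
```

View pics/s4.png

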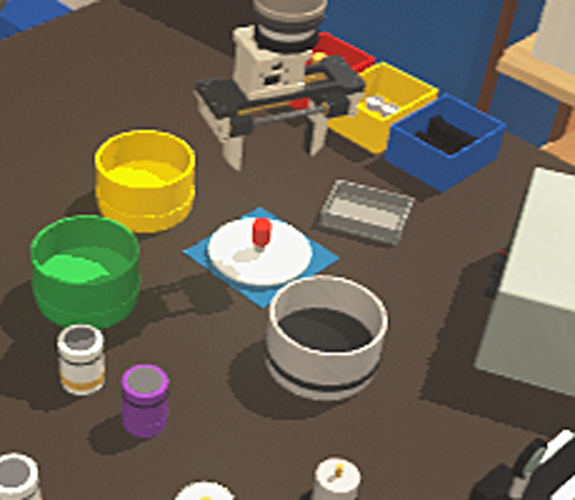

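The lid lies flat and released on the mat, at (262,248), and the pot at (325,335) is empty. Next the nearest tin, at (80,360) in the crop.

Request:
step_arm --targets '[[[0,-0.02,0.01,0],[0,-0.055,0.026,0],[0,-0.09,0.042,0],[0,-0.127,0.06,0],[0,-0.163,0.077,0]]]'

```text
time: 9.15
tool_pos: [463.0, 110.5, 162.1]
tcp_rot: [-2.426, 1.564, -2.802]
contact_force: [1.1, -0.4, 0.5]
grip_width: 91.8
```

Request:
step_arm --targets '[[[0,-0.035,0.016,0],[0,-0.07,0.033,0],[0,-0.1,0.047,0],[0,-0.122,0.058,0],[0,-0.131,0.062,0]]]'

```text
time: 9.57
tool_pos: [472.1, -37.1, 161.1]
tcp_rot: [-2.446, 1.563, -2.825]
contact_force: [0.0, 0.4, -0.3]
grip_width: 92.0
```

Request:
step_arm --targets '[[[0,0,0,0],[0,0,0,0],[0,0,0,0],[0,0,0,0],[0,0,0,0]]]'

```text
time: 9.98
tool_pos: [472.0, -35.9, 161.0]
tcp_rot: [-2.482, 1.562, -2.859]
contact_force: [0.3, -0.3, 1.0]
grip_width: 91.4
```

```bash
python3 -c "
from h import *
go((473,-33.5,60),(473,-33.5,22))"
```

```text
t 9.98 tcp [472.  -35.9 161. ] F [ 0.33 -0.28  0.97] M [0.01 0.   0.02] w 91.4 q1,q6 [-0.24 -1.43] jaw deg 68.4
(473, -33.5, 60) -> [0.101  0.0031 0.0007]
(473, -33.5, 22) -> [0.139  0.0033 0.001 ]
```

Request:
step_arm --targets '[[[0.02,0.002,0.001,0],[0.045,0.003,0.001,0],[0.075,0.003,0.001,0],[0.1,0.003,0.001,0],[0.11,0.003,0.001,0]]]'

```text
time: 10.4
tool_pos: [471.4, -32.4, 48.2]
tcp_rot: [-2.663, 1.558, -3.039]
contact_force: [-0.1, 0.1, -0.1]
grip_width: 91.5
```

Request:
step_arm --targets '[[[0.008,0,0,0],[0.016,0,0,0],[0.022,0,0,0],[0.022,0,0,0],[0.022,0,0,0]]]'

```text
time: 10.82
tool_pos: [471.4, -32.3, 26.5]
tcp_rot: [-2.651, 1.559, -3.027]
contact_force: [0.0, -0.0, -1.0]
grip_width: 91.8
```

```bash
python3 -c "
from h import *
go((473,-33.5,22))
c=cap('scene');cv2.imwrite('pics/s5.png',cv2.resize(c['color'][150:270,170:330,::-1],None,fx=4,fy=4,interpolation=cv2.INTER_CUBIC))"
```

```text
t 10.82 tcp [471.4 -32.3  26.5] F [ 0.01 -0.03 -0.96] M [-0.02 -0.01 -0.03] w 91.8 q1,q6 [-0.23 -1.42] jaw deg 68.5
(473, -33.5, 22) -> [ 0.0045 -0.0005  0.002 ]
```

View pics/s5.png

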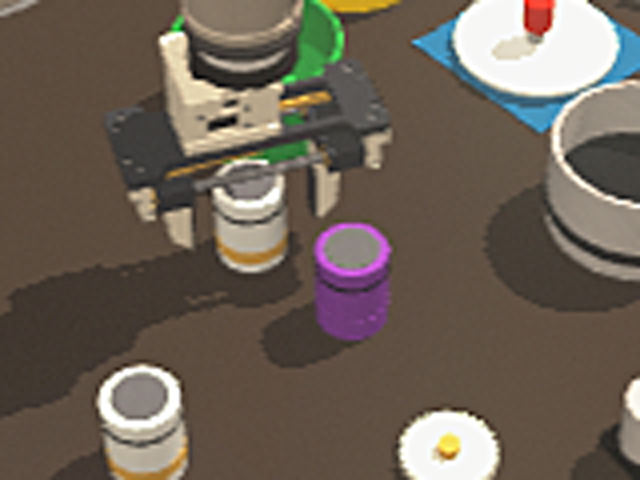

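The tin (250,215) stands between the open fingers. Closing, then a small lift and weigh.

Request:
step_arm --targets '[[[0.001,0,0.002,0],[0.002,0,0.002,0],[0.003,0,0.002,0],[0.003,0,0.002,0],[0.003,0,0.002,0]]]' --jaw 1

```text
time: 11.28
tool_pos: [473.4, -33.2, 23.8]
tcp_rot: [-2.627, 1.56, -3.003]
contact_force: [-1.4, 0.0, -0.5]
grip_width: 63.2
```

Request:
step_arm --targets '[[[0,0,0,0],[0,0,0,0],[0,0,0,0],[0,0,0,0],[0,0,0,0]]]'

```text
time: 11.7
tool_pos: [473.4, -33.3, 23.9]
tcp_rot: [-2.622, 1.56, -2.998]
contact_force: [-0.6, -1.0, 1.7]
grip_width: 52.0
```

Request:
step_arm --targets '[[[-0.005,0,0,0],[-0.012,0,0,0],[-0.02,0,0,0],[-0.025,0,0,0],[-0.025,0,0,0]]]'

```text
time: 12.12
tool_pos: [474.5, -33.3, 50.2]
tcp_rot: [-2.528, 1.562, -2.904]
contact_force: [0.4, -0.1, -5.5]
grip_width: 51.5
```

Request:
step_arm --targets '[[[0,0,0,0],[0,0,0,0],[0,0,0,0],[0,0,0,0],[0,0,0,0]]]'

```text
time: 12.53
tool_pos: [474.3, -33.3, 50.0]
tcp_rot: [-2.556, 1.561, -2.932]
contact_force: [-0.4, 0.7, -6.2]
grip_width: 51.6
```

```bash
cat >> h.py <<'E'
def weigh(n=8):
    f=[];z=[]
    for i in range(n):
        bot.capture("top"); o=bot.get_obs(); f.append(o["contact_force"]); z.append(np.array(o["tau"])[1:3])
    print("F mean",np.mean(f,0).round(2),"sd",np.std(f,0).round(2),"tau",np.mean(z,0).round(2),"t",round(o["time"],2))
E
python3 -c "
from h import *
go((473,-33.5,22));weigh()"
```

```text
t 12.53 tcp [474.3 -33.3  50. ] F [-0.45  0.71 -6.21] M [ 0.05 -0.02  0.06] w 51.6 q1,q6 [-0.23 -1.42] jaw deg 68.5
(473, -33.5, 22) -> [ 0.028  -0.0005 -0.0009]
F mean [-0.01 -0.17 -5.49] sd [0.53 0.42 0.39] tau [-44.97 -17.58] t 12.93
```

5.5 N is about 560 g. Another tin would have to weigh over 740 g to be the heaviest, but the most any tin weighs is 600 g, and the lighter ones weigh under 3.3 N. So this one is the full one. Raising it straight up.

Request:
step_arm --targets '[[[-0.01,0,0,0],[-0.03,0,0,0],[-0.055,0,0,0],[-0.08,0,0,0],[-0.1,0,0,0]]]'

```text
time: 13.35
tool_pos: [475.6, -33.1, 151.9]
tcp_rot: [-2.474, 1.563, -2.849]
contact_force: [1.4, -0.9, -5.4]
grip_width: 51.6
```

Request:
step_arm --targets '[[[-0.015,0,0,0],[-0.028,0,0,0],[-0.033,0,0,0],[-0.033,0,0,0],[-0.033,0,0,0]]]'

```text
time: 13.77
tool_pos: [475.4, -33.0, 184.3]
tcp_rot: [-2.517, 1.562, -2.892]
contact_force: [0.0, 0.4, -5.7]
grip_width: 51.6
```

```bash
python3 -c "
from h import *
go((635.5,208.5,184))
c=cap('top');w=cloud(c)
m=((w[...,2]>68)&(w[...,2]<90)&(np.hypot(w[...,0]-635,w[...,1]-208)<90)).astype(np.uint8)
(x,y),r=cv2.minEnclosingCircle(np.argwhere(m)[:,::-1].astype(np.float32));p=ray(c,x,y,80);print('rim',p.round(1),'rad',r/c['f']*1586)"
```

```text
t 13.77 tcp [475.4 -33.  184.3] F [ 0.01  0.39 -5.72] M [0.01 0.03 0.06] w 51.6 q1,q6 [-0.23 -1.42] jaw deg 68.5
(635.5, 208.5, 184) -> [-0.0016  0.2834  0.0604]
rim [633.5 207.2  80. ] rad 66.31254786695669
```

Request:
step_arm --targets '[[[0,0.01,0.002,0],[0,0.03,0.006,0],[0,0.055,0.012,0],[0,0.083,0.018,0],[0,0.112,0.024,0]]]'

```text
time: 14.23
tool_pos: [538.8, 63.8, 181.8]
tcp_rot: [-2.616, 1.559, -2.993]
contact_force: [-0.0, 0.3, -5.0]
grip_width: 51.8
```

Request:
step_arm --targets '[[[0,0.028,0.006,0],[0,0.056,0.012,0],[0,0.084,0.018,0],[0,0.11,0.023,0],[0,0.13,0.027,0]]]'

```text
time: 14.65
tool_pos: [612.1, 177.6, 178.9]
tcp_rot: [-2.669, 1.557, -3.044]
contact_force: [0.1, -0.1, -4.6]
grip_width: 51.5
```

```bash
python3 -c "
from h import *
go((634.5,208,184))"
```

```text
t 14.65 tcp [612.1 177.6 178.9] F [ 0.05 -0.06 -4.63] M [-0.01 -0.05 -0.05] w 51.5 q1,q6 [ 0.16 -1.03] jaw deg 68.5
(634.5, 208, 184) -> [-0.0055  0.0365  0.0096]
```

Request:
step_arm --targets '[[[-0.003,0.018,0.005,0],[-0.005,0.03,0.008,0],[-0.005,0.036,0.009,0],[-0.005,0.036,0.009,0],[-0.005,0.036,0.009,0]]]'

```text
time: 15.07
tool_pos: [633.1, 207.8, 182.1]
tcp_rot: [-2.634, 1.554, -3.009]
contact_force: [0.1, 0.6, -5.1]
grip_width: 51.8
```

Request:
step_arm --targets '[[[0,0,0,0],[0,0,0,0],[0,0,0,0],[0,0,0,0],[0,0,0,0]]]'

```text
time: 15.48
tool_pos: [633.0, 207.4, 182.4]
tcp_rot: [-2.633, 1.555, -3.009]
contact_force: [0.4, 0.2, -5.3]
grip_width: 51.6
```

Request:
step_arm --targets '[[[0,0,0,0],[0,0,0,0],[0,0,0,0],[0,0,0,0],[0,0,0,0]]]'

```text
time: 15.9
tool_pos: [633.1, 207.4, 182.4]
tcp_rot: [-2.635, 1.555, -3.01]
contact_force: [-0.0, 0.3, -4.2]
grip_width: 51.7
```

```bash
python3 -c "
from h import *
go((634.5,208,184));weigh(4);go()
c=cap('scene');cv2.imwrite('pics/s6.png',cv2.resize(c['color'][:,:,::-1],(768,576),interpolation=cv2.INTER_CUBIC))"
```

```text
t 15.9 tcp [633.1 207.4 182.4] F [-0.05  0.31 -4.2 ] M [-0.01  0.02 -0.05] w 51.7 q1,q6 [ 0.2  -0.99] jaw deg 68.5
(634.5, 208, 184) -> [-0.0016  0.0011  0.0011]
F mean [ 0.31  0.06 -5.72] sd [0.66 0.34 0.44] tau [-62.36 -27.08] t 16.1
t 16.1 tcp [633.  207.4 182.4] F [ 1.31 -0.26 -6.26] M [-0.03  0.    0.01] w 51.5 q1,q6 [ 0.2  -0.99] jaw deg 68.5
```

View pics/s6.png

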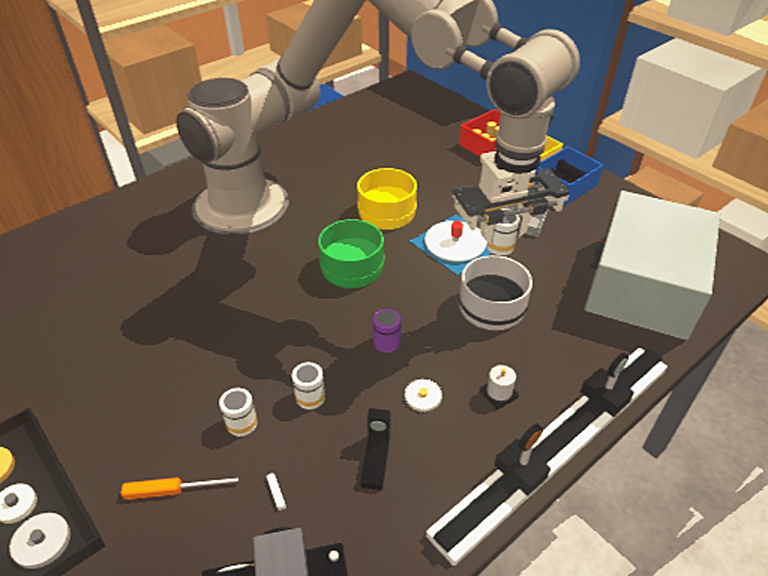

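The tin (505,232) is held upright above the open pot (495,290). The lid (457,238) lies on the mat, and the other two tins (238,410) and (308,385) are standing untouched. Handing in.

```bash
python3 -c "
from plant import bot
print(bot.close_job())"
```

```text
the job is handed in; nothing more can be done
None
```

I set the lid down flat, knob up and released, on the blue mat. I then lifted the tin nearest the robot and now hold it over the middle of the open pot. The hand-in gave no verdict.

**Weight:** I lifted only this one tin; the other two were never lifted. It read 5.5 N when first lifted and 5.7 N over the pot, with about ±0.4 N of noise, so roughly 560 to 580 g. For another tin to be the heaviest it would have to weigh over 740 g, above the 600 g limit, and the two lighter tins are given as under 3.3 N.

**Last checks:**
- **Tin position:** the gripper is at (633, 207), against the pot rim I measured at (633.5, 207).
- **Tin height:** the underside is about 158 mm above the bench, or 78 mm above the rim. I worked this out from the gripper height rather than measuring it directly.
- **Grip:** the fingers are 51.6 mm apart on the 52 mm tin, the pose is still, and the tool is tilted by less than 0.02 rad.
- **Scene:** the last picture shows the lid on the mat, the other two tins upright and the other bench objects apparently where they were. I compared them by eye and did not re-measure them.

**Disagreements:** the side camera's outline-centre positions for the tins were 7 to 9 mm off the top camera's in x, so I relied on the top view. Single force readings scattered by up to about 1.5 N, so I averaged them.

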